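# Speed up the orbital shaker by four clicks and confirm

## Robot

A 6-joint arm with a two-finger parallel gripper is mounted at the origin on a cart in front of the work surface, level with it; the furniture and walls round the work are solid. World frame = base frame: x ahead of the robot, y to its left, z up, the work surface at z = 0. Lengths are in mm, angles in rad, forces in N, time in s.
With the tool pointing down it reaches from about 325 to 875 mm from the base axis. Payload 4.4 kg.
Tool frame: the origin (TCP) lies on the centre line of the jaws, within the pads' length; the fingertips stand ahead of it and the grasp point (between the pads) lies 6 mm ahead of it (ctrl.tcp_to_tips is the z of the fingertips in the tool frame, in mm); z points along the fingers, y is the direction in which the jaws open and shut (so a half turn about z gives the same grasp; the last joint's range is limited). The gripper opens to 85 mm and grips with 20 to 120 N. Pads are 22 mm wide; open, the fingers measure 114 mm over their backs; the gripper's body (76 mm by 85 mm) begins 54 mm behind the grasp point. The pads swing forward as they close: fully open they stand 13 mm farther back than shut.
Start: joints at [-1.427, 0.207, 1.542, -0, 1.393, -0.15], TCP at [167.053, -550.201, 256.282] pointing down, gripper open.
Joint ranges: [-2.73, 2.73], [-0.86, 2.22], [0.23, 2.46], [-1.11, 4.25], [0.08, 2.63], [-2.82, 2.82]. Speed limits (rad/s): [2.79, 2.79, 3.14, 3.14, 3.14, 3.14].

## Interface

Orientations are given as a 3x3 rotation matrix whose columns are the frame's x, y, z axes.
In Python, from plant import ctrl, sensors, optics gives the robot as it stands. Calls block until the motion is done:
- ctrl.move_ptp(position, orientation): joint-space move of the TCP to a pose.
- ctrl.move_l(position, rot=None, vel=150, threshold=None): straight line of the TCP; rot=None keeps the orientation; vel is the mean speed in mm/s. With threshold (N) it stops when the force on the tool has changed by that much, and returns True; else False.
- ctrl.set_joints(angles): joint-space move.
- ctrl.gripper_to(opening, force=None): finger opening in mm; force is the grip in N (None keeps the last); returns when the fingers have stopped.
- ctrl.hold(seconds).
- ctrl.solve_ik(position, orientation): joint angles nearest the present ones, or None.
- sensors.read_state(): the state.
- optics.grab_frame(name): name is "scene" or "top" or "wrist"; returns (picture, depth): 420x560x3 uint8, red, green, blue; 420x560 float32, mm along the optical axis (not along the pixel's ray), 0 where there is no reading.
- optics.camera_params(name): a dict with "mtx" (3x3 intrinsics, pixels), "R" (3x3) and "t" (3): a world point X has camera coordinates R X + t; the wrist camera has in their place "T_tool_cam" (4x4, takes a point from camera to tool coordinates, whose origin is the TCP and whose axes are the flange's). Camera axes: x right, y down, z forward; pixel columns grow to the right and rows downward; lengths in mm; the calibration is good to about 2 mm. The wrist camera is an equidistant fisheye: a pixel r from the principal point sees the ray r / f radians off the axis. A picture is of the moment at which its call begins: read the wrist's pose just before it. camera_params takes no time and is no camera call.
A pose or a line that the arm cannot do raises ctrl.MotionError and nothing moves.
- ctrl.finish_job(): hands the job in, once; it reports no verdict.
The state is a dict: "t": time; "q": joint angles; "qvel": joint speeds; "tau": joint torques, N m; "eef_pos": TCP position; "eef_rot": TCP orientation; "force": force on the tool from outside, world axes, zero at the start; "wrist_torque": the same for the moment, N m; "grip_width": finger opening in mm.
Only numpy, scipy, OpenCV 4.12 (cv2) and the standard library are available. Lean on these libraries where they do the work, as an engineer would, in place of code of your own. Each camera call takes 0.05 s, during which the arm holds its last target. There are 200 camera calls.

## Task

The washing dishes on the orbital shaker need a faster swirl. With a fingertip, push the shaker's click-stop dial round clockwise (seen from above) by exactly four clicks from where it stands, let it rest in that fourth click, then press the dial down with a fingertip to confirm the new speed and let it come back up. Do not pinch the dial between the fingers, do not press it down at any other setting, and leave the dishes and the other things on the bench where they are.

Things in the scene. Friction and masses are not known exactly. Their poses are not given: they have to be found in the camera images.
- dial (a joint): Turn of the dial, rad: 0 at the start, growing clockwise seen from above; endless. 16 click-stops a turn: one click 0.393 rad, four 1.571. Resistance rises to about 0.12 N m half-way between two stops (some 5 N pushed square on the grip 22 mm from the axis); past that the dial snaps ahead into the next stop by itself and the push on the finger vanishes.
- dial_press (a joint): How far the dial is pressed down, m: 0 up, 0.004 fully down. Sprung: about 2 N to start it, about 5 N fully down; it comes back up when let go. Confirms from 2.5 mm on.
- dial_top (a point): On the dial's vertical axis, at the top of its grip. Grey round skirt 68 mm across, 8 mm high; on it an upright black bar grip centred on the axis, 62 mm long, 15 mm thick, rising 21 mm above the skirt; its top is 37 mm above the shaker's deck. Turns with the dial: x runs along the grip to the end with the white pointer line, z up.
- pointer_tip (a point): Top of the grip at its pointer end, 31 mm from the axis; the pointer line runs to this end.
- grip_side_a: Rubber face on one long side of the grip, the +y side of point dial_top: 56 mm long, 19 mm high, ending 3.5 mm below the grip's top; origin on the dial's axis under the skirt.
- grip_side_b: The rubber face on the opposite long side of the grip (-y side of point dial_top); same origin.
- shaker: White orbital shaker, fixed, 270 mm deep, 210 wide; origin under its centre, front to its own -x. Flat control deck at the front, 56 mm high; platform with black ribbed mat (150 deep, 200 wide, top 82 high) centred 55 mm behind the origin. Dial axis 85 mm in front of the origin, 46 mm to the right (-y), platform's edge 65 mm behind it. Display flat on the deck.
- dish_left: Low round translucent dish with lid, 57 mm across, 14 mm high, lying loose on the shaker's platform, left (+y) half; origin at its underside. Leave it.
- dish_right: The same kind of dish on the right half of the platform. Leave it.
- tweezers: Steel tweezers, 115 mm, lying on the bench left of the shaker. Leave them.
- vial_black: Small vial with black cap, 22 mm across, 54 mm high, standing left of the shaker. Leave it.
- vial_white: Small vial with white cap, 22 mm across, 54 mm high, standing left of the shaker. Leave it.
- timer: White square lab timer, 66 x 66 x 22 mm, lying right of the shaker. Leave it.
- marker_blue: Black marker with blue cap, 128 mm, lying right of the shaker. Leave it.
- dial_base: Flat black ring 94 mm across, 3 mm high, fixed on the deck round the dial, with 16 white dots, one for each click-stop; origin on the dial's axis at deck height.

How it is judged (in metres and radians):
On the way, in this order (a step that is already met when the one before it is completed fails the run):
1. the dial rests in the fourth click clockwise, not pressed (value of joint dial between 1.44 and 1.7 rad and velocity of joint dial between -0.15 and 0.15 rad/s and value of joint dial_press below 0.001 m), for 0.2 s.
2. the dial is pressed down by the fingers to confirm, still in the fourth click (value of joint dial_press above 0.0025 m and contact force between the fingers and anything else above 1 N and value of joint dial between 1.4 and 1.74 rad), for 0.05 s.
At the end, for the whole second after the job is handed in: The dial rests in the fourth click-stop clockwise of its start (1.57 rad, within 0.13 rad), has been pressed down there and is up again (less than 1 mm down); both dishes lie within 12 mm of where they lay (all of step 1 and distance of each of dish_left, dish_right from where it was at the start of the episode below 0.012 m); the robot touches nothing.
It fails at once if the dial is pressed down (2.5 mm or more) at a setting other than the fourth click (value of joint dial_press above 0.0025 m and (value of joint dial below 1.38 rad or value of joint dial above 1.76 rad)).
It fails at once if the dial is pinched: the fingers bear on both sides of the grip at once (contact force between the fingers and grip_side_a above 1.5 N and contact force between the fingers and grip_side_b above 1.5 N).
It fails at once if a dish is lifted or shoved (distance of any of dish_left, dish_right from where it was at the start of the episode above 0.02 m).
It fails at once if another thing on the bench is moved or lifted (distance of any of tweezers, vial_black, vial_white, timer, marker_blue from where it was at the start of the episode above 0.02 m).
It also fails if it takes over 58 s, if anything falls off the work surface, if the arm or the gripper's body presses on something with over 40 N, if the wrist force passes 120 N, or if a joint passes its speed limit or range.

## Working session

There is one attempt and no reset: what is moved stays moved. The work goes in short steps, each a Python script; the robot and the scene stay as the last script left them, time stands still between calls to the robot, and variables do not carry over. Pictures are saved under pics/ and viewed, about 8 in all and at most 12, crops included, and the job is handed in when it is done.

```bash
mkdir -p pics; ls
python3 - <<'E'
from plant import ctrl, sensors, optics
import cv2,numpy as np
s=sensors.read_state();print(s["t"],s["eef_rot"],ctrl.tcp_to_tips,s["grip_width"])
for n in("scene","top"):
    p,d=optics.grab_frame(n);cv2.imwrite(f"pics/{n}0.png",p[:,:,::-1]);np.save(f"pics/{n}0_d.npy",d)
    c=optics.camera_params(n);print(n,c["mtx"],c["R"],c["t"])
E
```

```text
pics
0.0 [[ 9.56855465e-01  2.90564113e-01 -3.39196529e-04]
 [ 2.90564103e-01 -9.56852737e-01  2.31121091e-03]
 [ 3.46993819e-04 -2.31005312e-03 -9.99997272e-01]] 25.0 85.50847653654098
scene [[454.2574719    0.         275.93564947]
 [  0.         454.2574719  205.96665394]
 [  0.           0.           1.        ]] [[-0.71918818 -0.69481465 -0.00098107]
 [-0.31049843  0.32265298 -0.89413969]
 [ 0.6215779  -0.64275008 -0.44778706]] [387.19968076 232.61991429 995.56094072]
top [[402.76736978   0.         283.52755145]
 [  0.         402.76736978 207.20955828]
 [  0.           0.           1.        ]] [[ 0.01782209 -0.99974868  0.0135999 ]
 [-0.98694706 -0.01976806 -0.15982718]
 [ 0.16005586 -0.01057393 -0.98705132]] [ -14.60632643  531.26265854 1032.21688144]
```

View pics/top0.png

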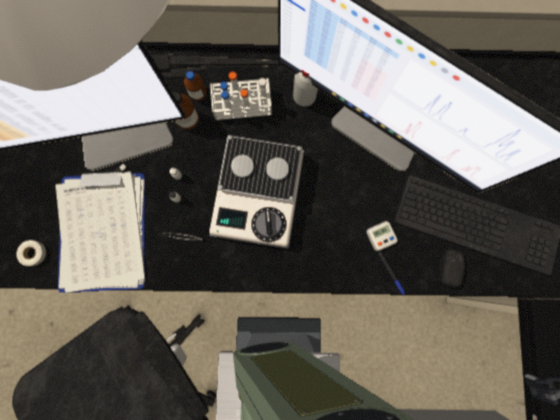

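View pics/scene0.png

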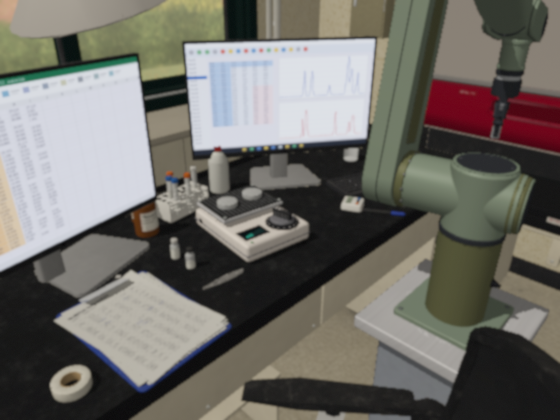

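The top view shows the shaker with its dial at about (269,225) and the display to its left. Both dishes are at about (242,166) and (278,168). I'll localise the dial and zoom in.

```bash
cat > h.py <<'E'
import numpy as np, cv2
from plant import ctrl, sensors, optics
def ray(n,uv,z):
    c=optics.camera_params(n);d=c["R"].T@np.linalg.inv(c["mtx"])@[*uv,1];o=-c["R"].T@c["t"]
    return o+d*(z-o[2])/d[2]
def wrist_pose():
    s=sensors.read_state();T=np.eye(4);T[:3,:3]=s["eef_rot"];T[:3,3]=s["eef_pos"]
    return T@optics.camera_params("wrist")["T_tool_cam"]
def wrist_ray(T,uv,z):
    K=optics.camera_params("wrist")["mtx"];x=(uv[0]-K[0,2])/K[0,0];y=(uv[1]-K[1,2])/K[1,1]
    r=np.hypot(x,y);d=T[:3,:3]@[x/r*np.sin(r),y/r*np.sin(r),np.cos(r)];o=T[:3,3]
    return o+d*(z-o[2])/d[2]
E
python3 - <<'E'
from h import *
p=cv2.imread("pics/top0.png");d=np.load("pics/top0_d.npy")
for uv,z in (((269,225),75),((269,225),93),((242,166),96),((278,168),96),((228,137),82),((302,147),82),((290,247),56),((211,236),56)):
    print(uv,ray("top",uv,z).round(1),d[uv[1],uv[0]])
print(optics.camera_params("wrist"))
cv2.imwrite("pics/dial_top.png",cv2.resize(p[195:255,200:310],None,fx=7,fy=7,interpolation=cv2.INTER_CUBIC))
E
```

```text
(269, 225) [479.2  32.3  75. ] 1016.209
(269, 225) [477.1  31.8  93. ] 1016.209
(242, 166) [628.1 104.8  96. ] 1037.2759
(278, 168) [624.8  12.1  96. ] 1039.7948
(228, 137) [709.9 145.8  82. ] 1059.419
(302, 147) [686.8 -50.   82. ] 1145.5153
(290, 247) [425.1 -23.1  56. ] 1098.232
(211, 236) [449.7 182.8  56. ] 1103.7152
{'mtx': array([[325.1922621 ,   0.        , 279.69796844],
       [  0.        , 325.1922621 , 207.44135278],
       [  0.        ,   0.        ,   1.        ]]), 'T_tool_cam': array([[-8.26227793e-04, -9.44634219e-01, -3.28124228e-01,
         8.52091740e+01],
       [ 9.99999380e-01, -1.02535829e-03,  4.33863880e-04,
        -8.18860316e-01],
       [-7.46287566e-04, -3.28123666e-01,  9.44634481e-01,
        -1.17268328e+02],
       [ 0.00000000e+00,  0.00000000e+00,  0.00000000e+00,
         1.00000000e+00]])}
```

View pics/dial_top.png

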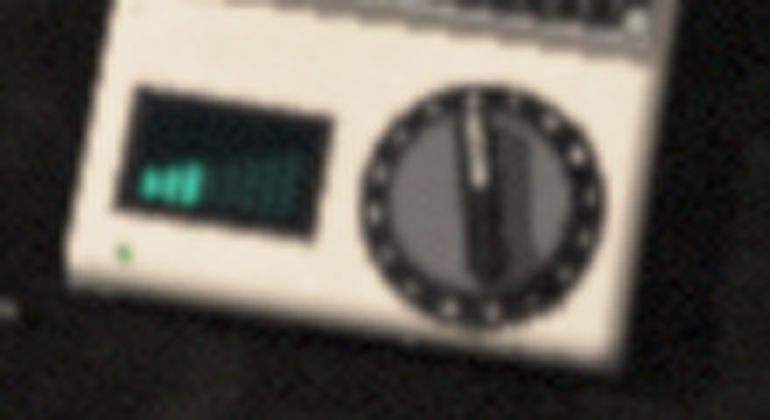

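The pointer points away from the robot (+x, slightly left), and the dial is near (478,32). I'll move above it with closed fingers and refine with the wrist camera.

```bash
cat >> h.py <<'E'
def rotx(yaw): # tool down, tool x at yaw
    c,s=np.cos(yaw),np.sin(yaw)
    return np.array([[c,s,0],[s,-c,0],[0,0,-1.]])
E
python3 - <<'E'
from h import *
ctrl.gripper_to(0,force=30)
ctrl.move_ptp([478,72,250],rotx(np.pi/2))
T=wrist_pose();np.save("T1.npy",T)
p,d=optics.grab_frame("wrist");cv2.imwrite("pics/w1.png",p[:,:,::-1]);np.save("pics/w1d.npy",d)
s=sensors.read_state();print(s["t"],s["q"],s["eef_pos"],s["grip_width"],s["force"])
E
```

```text
3.3833 [-3.11830152e-02  1.52964185e-02  1.76650337e+00 -1.84402529e-04
  1.35972898e+00 -2.97783804e-02] [478.2438623   71.27150954 249.99696631] -0.14828776112377562 [-0.15261941 -0.10683826  0.28147262]
```

View pics/w1.png

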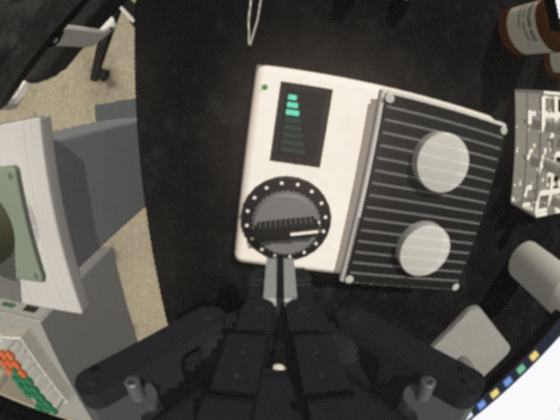

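Run:
```python
import cv2
p=cv2.imread("pics/w1.png")
cv2.imwrite("pics/w1c.png",cv2.resize(p[165:270,230:345],None,fx=6,fy=5.7,interpolation=cv2.INTER_CUBIC))
```

```text
(no output)
```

View pics/w1c.png

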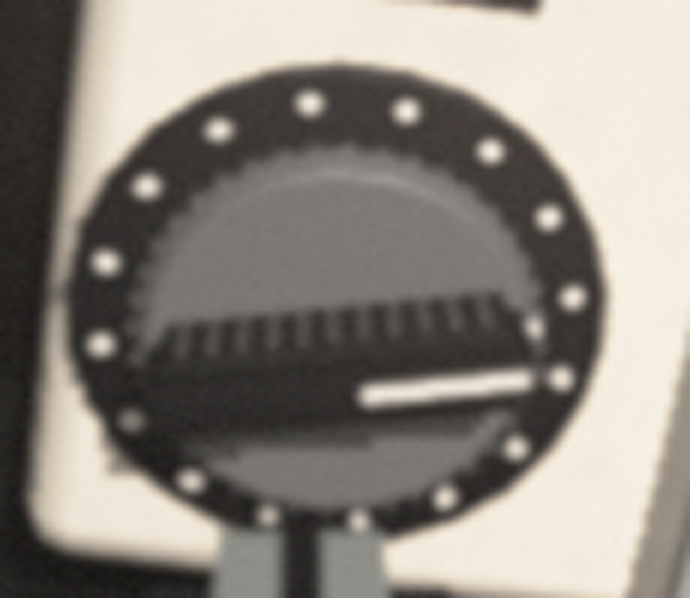

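The crop shows all 16 dots, and the pointer line runs from (360,397) to (530,380). I'll fit the axis from the dots (z = 59) and the grip angle from the pointer line (z = 93).

Run:
```python
from h import *
T=np.load("T1.npy")
f=lambda u,v,z: wrist_ray(T,(230+u/6-.4,165+v/5.7-.4),z)
D=[(310,104),(218,130),(147,187),(106,263),(101,345),(131,420),(190,482),(268,517),(360,521),(445,498),(517,448),(561,378),(572,297),(549,218),(490,152),(406,111)]
P=np.array([f(*d,59)[:2] for d in D])
A=np.c_[2*P,np.ones(16)];x=np.linalg.lstsq(A,(P**2).sum(1),rcond=None)[0]
c=x[:2];r=np.linalg.norm(P-c,axis=1);print("c",c,"r",r.mean(),r.std())
print("dot ang mod", np.sort((np.arctan2(*(P-c).T[::-1])) % (np.pi/8)))
a,b=f(360,397,93)[:2],f(530,380,93)[:2]
print(a,b,"ang",np.arctan2(*(b-a)[::-1]),"radii",np.linalg.norm(b-c),np.linalg.norm(a-c),"ang tip",np.arctan2(*(b-c)[::-1]))
g=[f(170,325,93)[:2],f(495,293,93)[:2],f(140,375,93)[:2]];print(g)
fx=f(300,530,225);print("tips",fx,f(215,560,225),f(385,560,225))
d=np.load("pics/w1d.npy");print(ray("top",(269,224.4),59))
print(ray("top",(200+483/7-.4,195+206/7-.4),59), d[165+62,240:330:6], d[262:290:4,272],d[262:290:4,290])
```

```text
c [484.48552156  34.68250516] r 40.58792361208436 0.17051118270634041
dot ang mod [0.09813821 0.10225141 0.10455545 0.10652846 0.10716497 0.10735202
 0.10862067 0.10890631 0.1109088  0.11091016 0.11098817 0.11106836
 0.11188325 0.11574271 0.11647973 0.11809012]
[487.55774648  35.17788111] [513.72108247  38.00892359] ang 0.10778710471433842 radii 29.424192115298947 3.1119067021906286 ang tip 0.11329265967447731
[array([458.66749317,  47.78729925]), array([507.78499071,  53.10779636]), array([453.82404415,  39.09919332])]
tips [478.32717277  81.23357747 225.        ] [471.2636465   78.24862845 225.        ] [485.37795792  78.21104197 225.        ]
[482.63345761  32.71048773  59.        ]
[483.58804735  33.77667611  59.        ] [339.1375  333.76724 324.73486 303.21762 301.74844 301.77307 300.54718
 300.2419  300.30942 301.04257 301.47632 300.05588 298.42316 297.93182
 334.64557] [150.86731 146.79982 143.61108 141.55035 137.39339 134.81822 131.148  ] [151.26591 148.3844  143.82657 140.4937  136.97224 135.00104 131.68446]
```

Axis (484.3, 34.5) and grip angle 0.110 rad: dots and pointer line agree, and the dot radius scatter is 0.2 mm. Next I'll descend beside the pointer end and find contact by force.

```bash
cat >> h.py <<'E'
C=np.array([484.3,34.5]);A0=0.110;Z=103.
def pose(phi,gap,z=Z,r=23.5):
    a=A0-phi;u=np.array([np.cos(a),np.sin(a)]);n=np.array([-u[1],u[0]])
    return np.r_[C+r*u+(18.5+gap)*n,z],rotx(a+np.pi/2)
E
python3 - <<'E'
from h import *
p,R=pose(0,10,150);ctrl.move_ptp(p,R)
p,R=pose(0,10);print(ctrl.move_l(p,R,vel=60,threshold=4))
ctrl.hold(.2);s=sensors.read_state();print(s["eef_pos"],s["force"])
p1,_=pose(0,-3);hit=ctrl.move_l(p1,R,vel=10,threshold=1.2)
s=sensors.read_state();n=R[:2,0]
print(hit,s["t"],s["eef_pos"],s["force"],"gap",(s["eef_pos"][:2]-pose(0,0)[0][:2])@n)
E
```

```text
False
[504.92820994  65.38336461 103.48526961] [-0.38404081 -0.18712436  0.59120147]
True 6.0 [505.48040674  55.00704946 102.65110038] [0.28942357 0.64542532 0.98317376] gap -0.4420422012532279
```

Contact came where predicted (gap −0.4 mm). Now I'll push along the arc, logging the tangential force.

Run:
```python
from h import *
s0=sensors.read_state();
for phi in np.arange(0.06,1.02,0.065):
    p,R=pose(phi,-0.4);ctrl.move_l(p,R,vel=15)
    s=sensors.read_state();f=s["force"]-s0["force"]
    act=s["eef_pos"]-p
    print(round(phi,3),round(s["t"],2),"Fn",(f@R[:,0]).round(2),"Fz",f[2].round(2),act.round(1))
```

```text
0.06 6.31 Fn 1.16 Fz -1.62 [-0.6  0.4 -0.4]
0.125 6.58 Fn 3.24 Fz -1.51 [-0.6  0.5 -0.4]
0.19 6.86 Fn -0.56 Fz -0.7 [ 0.4 -0.7  0.2]
0.255 7.13 Fn -0.93 Fz 0.05 [ 0.3 -0.4  0.2]
0.32 7.41 Fn 0.27 Fz -0.44 [ 0.1 -0.1  0. ]
0.385 7.68 Fn -0.08 Fz -0.64 [-0.  0.  0.]
0.45 7.96 Fn 1.48 Fz -0.91 [-0.   0.5 -0. ]
0.515 8.23 Fn 2.38 Fz -0.33 [0.1 0.6 0. ]
0.58 8.51 Fn 0.06 Fz -1.23 [-0.1 -0.6 -0. ]
0.645 8.78 Fn -0.62 Fz -1.11 [-0.  -0.4 -0. ]
0.71 9.06 Fn -0.07 Fz -1.26 [-0.  -0.1  0. ]
0.775 9.33 Fn -0.92 Fz -1.2 [-0.  0. -0.]
0.84 9.61 Fn 0.74 Fz -1.48 [0.2 0.5 0.1]
0.905 9.88 Fn 4.04 Fz -0.9 [0.3 0.6 0.1]
0.97 10.16 Fn -0.84 Fz -0.42 [-0.4 -0.6 -0.1]
```

Force drops at about 0.16, 0.55 and 0.94 rad mark three clicks. Now the fourth: I'll stop right after its snap, back off and look.

Run:
```python
from h import *
s0=sensors.read_state()
for phi in (1.04,1.11,1.17,1.22,1.26,1.30,1.34,1.38,1.42):
    p,R=pose(phi,-0.4);ctrl.move_l(p,R,vel=15)
    s=sensors.read_state();f=s["force"]-s0["force"]
    print(phi,round(s["t"],2),"Fn",(f@R[:,0]).round(2),(s["eef_pos"]-p).round(1))
p,R=pose(1.42,12);ctrl.move_l(p,R,vel=60)
p,R=pose(1.42,30,200);ctrl.move_l(p,R,vel=120)
ctrl.hold(.2);T=wrist_pose();np.save("T2.npy",T)
p,d=optics.grab_frame("wrist");cv2.imwrite("pics/w2.png",cv2.resize(p[100:300,160:400,::-1],None,fx=3,fy=3,interpolation=cv2.INTER_CUBIC))
q=T[:3,:3].T@(np.r_[C,93]-T[:3,3]);print(sensors.read_state()["t"])
th=np.arctan2(np.hypot(*q[:2]),q[2]);K=optics.camera_params("wrist")["mtx"]
print("axis px",K[:2,2]+K[0,0]*th*q[:2]/np.hypot(*q[:2]))
```

```text
1.04 10.45 Fn 0.05 [-0.2 -0.3 -0.1]
1.11 10.74 Fn -0.19 [-0.1 -0.1 -0. ]
1.17 11.01 Fn 0.04 [0. 0. 0.]
1.22 11.26 Fn 2.48 [0.3 0.3 0.1]
1.26 11.51 Fn 2.48 [0.4 0.4 0.1]
1.3 11.76 Fn 4.38 [0.4 0.3 0.1]
1.34 12.01 Fn 0.67 [-0.2 -0.3  0.1]
1.38 12.26 Fn -0.01 [-0.7 -0.4 -0.2]
1.42 12.51 Fn 0.34 [-0.3 -0.1 -0.1]
14.0917
axis px [251.50138795 273.05386334]
```

View pics/w2.png

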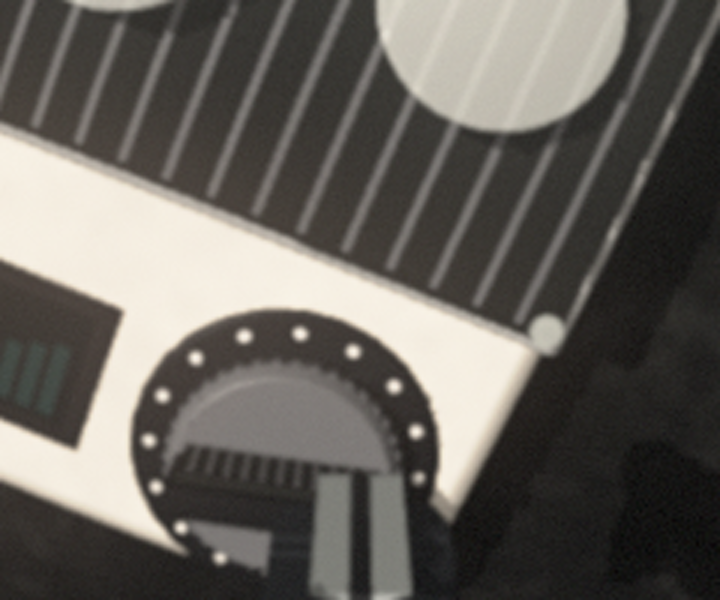

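The view shows the grip's ribbed side, its lower edge running from about (190,447) to (390,470). The pointer end is hidden behind the fingertips. I'll compute its angle.

Run:
```python
from h import *
T=np.load("T2.npy")
f=lambda u,v,z: wrist_ray(T,(160+u/3-.3,100+v/3-.3),z)[:2]
for a,b,z in (((190,447),(390,470),72),((178,481),(310,491),89.5)):
    a,b=f(*a,z),f(*b,z);t=np.arctan2(*(b-a)[::-1]);print(a,b,"angle",t,"turn",A0-t)
```

```text
[488.37339296  61.95662434] [496.20131731   5.6975118 ] angle -1.4325434046362082 turn 1.5425434046362083
[486.8071695   62.14338574] [493.44140866  27.41692686] angle -1.3820281282113493 turn 1.4920281282113494
```

The turn is about 1.54 rad, i.e. the fourth click. Now I'll press on the axis.

Run:
```python
from h import *
R=rotx(A0-1.571+np.pi/2)
ctrl.move_l([*C,200],R,vel=100)
ctrl.move_l([*C,123],R,vel=80);ctrl.hold(.3)
s0=sensors.read_state();print(s0["eef_pos"])
for z in (118,117,116,115,114.4,114,113.5,113):
    hit=ctrl.move_l([*C,z],R,vel=10,threshold=10);s=sensors.read_state()
    print(z,hit,s["eef_pos"][2].round(2),(s["force"]-s0["force"]).round(2))
    if hit or s["force"][2]-s0["force"][2]>7.5: break
ctrl.hold(.2);s=sensors.read_state();print(s["eef_pos"],s["force"]-s0["force"])
ctrl.move_l([*C,130],R,vel=40)
ctrl.move_l([400,34,230],R,vel=150);ctrl.hold(.3)
T=wrist_pose();np.save("T3.npy",T)
p,d=optics.grab_frame("wrist");cv2.imwrite("pics/w3.png",p[:,:,::-1]);print(sensors.read_state()["t"])
```

```text
[484.54186333  34.47383983 123.37804969]
118 False 118.06 [-1.81 -0.86  2.32]
117 False 117.09 [-0.63  0.73  3.83]
116 False 116.08 [-1.86 -0.65  5.28]
115 False 115.09 [-1.59  0.66  6.48]
114.4 False 114.48 [-1.79 -0.16  5.23]
114 False 114.03 [-2.11  0.92  5.75]
113.5 False 113.96 [-3.1  -0.06  9.36]
[484.40793358  34.50845201 113.96872115] [-2.86822601  1.00885191  8.3852371 ]
20.4833
```

View pics/w3.png

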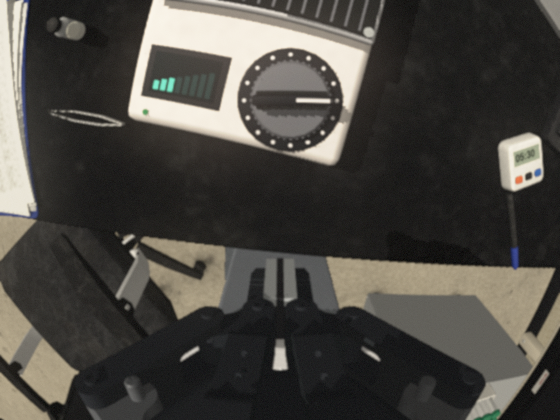

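The press reached its stop 4 mm down, and the force rose there. The picture shows the dial free, with its pointer line running from (297,100) to (329,101). The tweezers, black vial, timer and marker are lying undisturbed. I'll check the angle and the dishes, then hand in.

Run:
```python
from h import *
T=np.load("T3.npy");a,b=[wrist_ray(T,p,93)[:2] for p in ((297,100),(329,101))]
t=np.arctan2(*(b-a)[::-1]);t2=np.arctan2(*(b-C)[::-1]);print("turn",A0-t,A0-t2)
p,d=optics.grab_frame("top");o=cv2.imread("pics/top0.png")[:,:,::-1]
g=lambda i:np.float32(cv2.cvtColor(np.ascontiguousarray(i[135:190,215:305]),cv2.COLOR_RGB2GRAY))
print("dish region shift px",cv2.phaseCorrelate(g(o),g(p)),"meandiff",np.abs(g(o)-g(p)).mean())
s=sensors.read_state();print(s["force"],s["t"])
if abs(A0-t-1.571)<.15: ctrl.finish_job();print("handed in")
```

```text
turn 1.5810897348588948 1.5766717550377438
dish region shift px ((0.06974780660219437, -0.0015552399028564423), 0.9656449635823567) meandiff 1.7937374
[ 0.42707249 -0.54494497 -0.33660728] 20.5333
the job is handed in; nothing more can be done
handed in
```

The dial now stands four clicks clockwise of where it started and has been pressed there to confirm. The job was handed in at about 20.5 s of robot time; no verdict is reported.

- **Turning:** I pushed the grip's pointer end round with the closed fingertips, on one side only. The force dropped four times, once per click, and I stopped right after the fourth.
- **Pressing:** Pressing down on the axis moved the tips about 4 mm to a hard stop at 8–9 N. Then I let go and backed the arm clear.
- **Angle checks:** Before the press, the grip's lower edge gave 1.54 rad. Its upper edge gave 1.49 rad, probably because part of that edge was hidden by the fingers. After the press, the pointer line gave 1.58 rad against the target of 1.571.
- **Rest of the bench:** The top-camera picture showed no shift of the dishes (less than 0.1 pixel). In the last wrist picture the tweezers, the black vial, the timer and the marker looked undisturbed. I didn't check the white vial afterwards.
- **Dial back up:** I didn't measure the dial's height after release. The tool force had fallen back to about zero once the arm was clear.

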